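# Load the round acrylic blank into the pressing die

### The job

Load the pressing die for the next denture base: pick up the round pink acrylic blank and lay it gently, without dropping it, flat on the floor of the die's round cavity, then let go. The square blank is for later: leave it where it lies.

Things in the scene. Friction and masses are not known exactly. Their poses are not given: they have to be found in the camera images.
- round_blank: the round pink acrylic blank to be loaded: a plain upright cylinder (disc) 50 mm in diameter and 24 mm thick, 60 g, lying flat and loose on the bench. Origin at the centre of its underside, z up; its yaw has no meaning.
- square_blank: the square pink acrylic blank, 50 x 50 mm and 24 mm thick, lying flat and loose on the bench at least 35 mm clear of the round one. It stays where it is. Origin at the centre of its underside, x and y parallel to its sides, z up.
- press_die: the pressing die: a bright aluminium block 100 mm (its x) by 190 mm (its y), 22 mm high, fixed on the bench at any yaw. Its top has two cavities 10 mm deep with flat floors and straight walls: a round one 70 mm across, centred 44 mm from the middle towards its +y, and a square one 70 x 70 mm, centred 44 mm towards its -y. Origin at the centre of its underside, z up.
- round_cavity (a point): the centre of the floor of the die's round cavity (70 mm in diameter at the floor), 12 mm above the bench and 10 mm below the die's top. A seated blank has its underside here and stands 14 mm out of the die.
Not all that is in view belongs to the job. Leave any black look-alike of the round_blank alone.

How it is judged (in metres and radians):
At the end, for the whole second after the job is handed in: The round blank lies in the round cavity, its centre within 12 mm of the cavity's centre, its underside within 4 mm of the cavity floor and flat within 10 degrees, released and at rest; the square blank is within 30 mm of where it lay (horizontal distance between round_blank and round_cavity below 0.012 m and z of round_blank in the frame of round_cavity between -0.004 and 0.004 m and angle between round_blank's own z axis and vertical below 0.17 rad and linear speed of round_blank below 0.02 m/s and distance of square_blank from where it was at the start of the episode below 0.03 m); the robot touches nothing.
It fails at once if the square blank is moved more than 30 mm (distance of square_blank from where it was at the start of the episode above 0.03 m).
It fails at once if the round blank is dropped into the die (falls free from more than about 25 mm) (linear speed of round_blank above 0.7 m/s and contact force between the fingers and round_blank below 0.1 N and horizontal distance between round_blank and round_cavity below 0.06 m).
It also fails if it takes over 32 s, if anything falls off the work surface, if the arm or the gripper's body presses on something with over 40 N, if the wrist force passes 120 N, or if a joint passes its speed limit or range.

### The arm

A 6-joint arm with a two-finger parallel gripper is mounted at the origin on a cart in front of the work surface, level with it; the furniture and walls round the work are solid. World frame = base frame: x ahead of the robot, y to its left, z up, the work surface at z = 0. Lengths are in m, angles in degrees, forces in N, time in s.
With the tool pointing down it reaches from about 0.35 to 0.875 m from the base axis. Payload 4.2 kg.
Tool frame: the origin (TCP) lies at the very end of the fingers, on their centre line; the grasp point (between the pads) lies 19 mm behind it; z points along the fingers, y is the direction in which the jaws open and shut (so a half turn about z gives the same grasp; the last joint's range is limited). The gripper opens to 87 mm and grips with 3 to 60 N. Pads are 19 mm wide; open, the fingers measure 117 mm over their backs; the gripper's body (75 mm by 190 mm) begins 51 mm behind the grasp point.
Start: joints at [78.931, 22.042, 0.453, 0, -68.411, -14.817], TCP at [0.273, 0.562, 0.223] pointing down, gripper open.
Joint ranges: [-179.83, 179.83], [-69.29, 118.12], [-61.27, 80.66], [-181.25, 117.63], [-171.15, -9.14], [-177.46, 177.46]. Speed limits (degrees/s): [159.86, 159.86, 180, 180, 180, 180].

### API

Orientations are given as a 3x3 rotation matrix whose columns are the frame's x, y, z axes.
In Python, from station import r, imaging gives the robot as it stands. The module is installed in compiled form; this text tells all that it offers.
- The arm moves only by the tool move_arm, never from a script. Its argument "motion" is one flat list of numbers, 7 for each row, row after row: the shift along the tool's x, y, z in units of 40 mm (1.0 is 40 mm), then the turn, a rotation vector about the tool's x, y, z in units of 5 degrees (1.0 is 5 degrees), then the gripper's target within -1 to 1 (shut at 1, half-way at 0, fully open at -1). In form: [dx, dy, dz, wx, wy, wz, gripper, dx, dy, dz, wx, wy, wz, gripper, ...]. A call has 1 to 20 rows; each row is the pose to reach, as a shift and turn from the pose measured when the call began, along the tool's axes at that moment; what a row does not reach only later rows make up. A row lasts 1/12 s, in which the tool goes at most 41.7 mm and 7.16 degrees, less where a joint would pass 70% of its speed; a pose out of reach is approached as far as the arm can. A call with a gripper value outside its range is refused whole. The fingers move at their own pace and stop on an object; the grip force is fixed at half the most. Time passes only in rows, so rows that repeat a pose let the fingers close. It gives the time, the measured TCP pose, the force and the opening at its end, in the units of the state.
- r.sense(): the state, without advancing time (a new reading comes with each control period).
- imaging.capture(name): name is "scene" or "top"; returns the picture (384x512x3 uint8, blue, green, red); there is no depth.
- imaging.camera_params(name): a dict with "intrinsics" (3x3 intrinsics, pixels), "world_from_camera" (4x4, takes a point from camera to world coordinates). Camera axes: x right, y down, z forward; pixel columns grow to the right and rows downward; lengths in m; the calibration is good to about 2 mm. A picture is of the moment at which its call begins. camera_params takes no time and is no camera call.
- r.finish_job(): hands the job in, once; it reports no verdict.
The state is a dict: "time_s": time; "joints": joint angles; "joint_velocities": joint speeds; "effort": joint torques, N m; "tcp_pos": TCP position; "ee_rot": TCP orientation; "wrist_force": force on the tool from outside, world axes, zero at the start; "moment": the same for the moment, N m; "gripper_width": opening from 0.0 (shut) to 1.0 (fully open).
Only numpy, scipy, OpenCV 4.12 (cv2) and the standard library are available. Lean on these libraries where they do the work, as an engineer would, in place of code of your own. Each camera call takes 0.05 s, during which the arm holds its last target.

## Working session

There is one attempt and no reset: what is moved stays moved. The work goes in short steps, Python scripts to look and compute and a tool call to move; the robot and the scene stay as the last step left them, time stands still between calls to the robot, and variables do not carry over. Pictures are saved under pics/ and viewed, and the job is handed in when it is done.

Besides the shell and the picture viewer there is one more tool, called after ">>>" as name(argument=value, ...) on one line, values as JSON. move_arm: Moves the arm, as the interface text tells. Its arguments: {"type":"object","properties":{"motion":{"type":"array","items":{"type":"number"}}},"required":["motion"]}

```bash
mkdir -p pics; python3 - <<'E'
from station import r, imaging
import cv2
for n in("scene","top"):
    im=imaging.capture(n); cv2.imwrite(f"pics/{n}0.png",im)
    p=imaging.camera_params(n); print(p["intrinsics"].round(1) ,p["world_from_camera"].round(3))
s=r.sense(); print(s["ee_rot"],s["tcp_pos"],s["gripper_width"],s["time_s"])
E
```

```text
[[403.4   0.  250.9]
 [  0.  403.4 190.9]
 [  0.    0.    1. ]] [[ 0.761 -0.361  0.54   0.067]
 [-0.649 -0.395  0.651 -0.486]
 [-0.022 -0.845 -0.534  0.544]
 [ 0.     0.     0.     1.   ]]
[[362.6   0.  257.6]
 [  0.  362.6 189.8]
 [  0.    0.    1. ]] [[ 0.025 -0.999  0.034  0.508]
 [-1.    -0.025  0.011  0.119]
 [-0.01  -0.035 -0.999  0.922]
 [ 0.     0.     0.     1.   ]]
[[ 8.99588936e-01 -4.36736893e-01 -7.95435406e-04]
 [-4.36737606e-01 -8.99586992e-01 -1.87308730e-03]
 [ 1.02482984e-04  2.03240516e-03 -9.99997929e-01]] [0.27261501 0.56181362 0.22153067] 0.9974806230541001 0.1
```

View pics/top0.png

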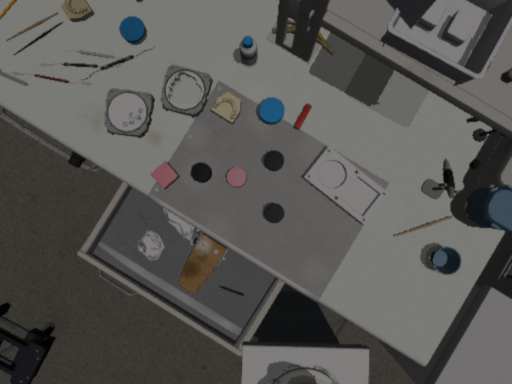

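View pics/scene0.png

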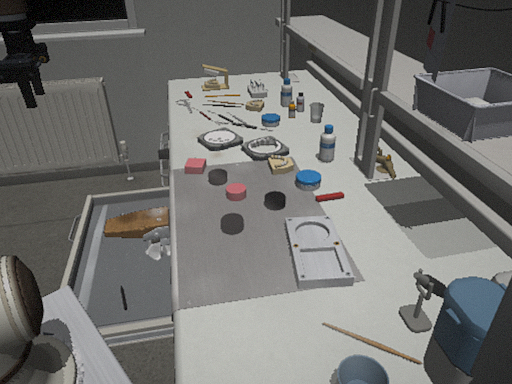

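The top view shows the round pink blank at about (236,177), the square one at (165,174), and black look-alikes at (201,172), (273,160) and (273,212). The die is near (345,183), with its round cavity at about (331,175). I'll measure these next.

```bash
cat > h.py <<'E'
import numpy as np, cv2
from station import r, imaging
def ray(n,uv,z):
    p=imaging.camera_params(n);K=p["intrinsics"];T=p["world_from_camera"]
    d=T[:3,:3]@np.linalg.inv(K)@np.array([uv[0],uv[1],1.]);o=T[:3,3]
    return o+d*(z-o[2])/d[2]
def topoly(n,c,z): return np.array([ray(n,q,z)[:2] for q in c.reshape(-1,2)])
E
python3 - <<'E'
from h import *
for n in("top","scene"):
    im=cv2.imread(f"pics/{n}0.png"); b,g,rr=[im[...,i].astype(int) for i in range(3)]
    m=((rr-g>40)&(rr-b>15)&(b>50)&(b-g>-5)).astype(np.uint8)
    k,l,st,c=cv2.connectedComponentsWithStats(m)
    for i in range(1,k):
        if st[i,4]>60:
            print(n,st[i],c[i].round(1),"z24",ray(n,c[i],.024).round(4), "z12",ray(n,c[i],.012).round(4))
            cn=max(cv2.findContours((l==i).astype(np.uint8),0,1)[0],key=cv2.contourArea)
            P=topoly(n,cn,.024 if n=="top" else .012); (cx,s,a)=cv2.minAreaRect((P*1000).astype(np.float32)); print("  rect mm",np.round(cx),np.round(s,1),a)
    if n=="top":
        cv2.imwrite("pics/die.png",cv2.resize(im[135:235,290:400],None,fx=5.5,fy=5.5,interpolation=cv2.INTER_CUBIC))
    else: cv2.imwrite("pics/die_s.png",cv2.resize(im[150:300,180:380],None,fx=3.8,fy=3.8,interpolation=cv2.INTER_CUBIC))
E
```

```text
top [152 162  26  26 361] [164.3 174.7] z24 [0.5712 0.3621 0.024 ] z12 [0.572  0.3654 0.012 ]
  rect mm [571. 362.] [47.9 47.7] 42.86677551269531
scene [185 158  21  11 175] [194.7 162.6] z24 [0.5718 0.3601 0.024 ] z12 [0.5835 0.3796 0.012 ]
  rect mm [583. 378.] [58.6 52.6] 47.1385498046875
scene [226 183  20  11 181] [235.5 188. ] z24 [0.5723 0.1819 0.024 ] z12 [0.584  0.1974 0.012 ]
  rect mm [584. 198.] [47.3 48.2] 47.5706787109375
```

View pics/die.png

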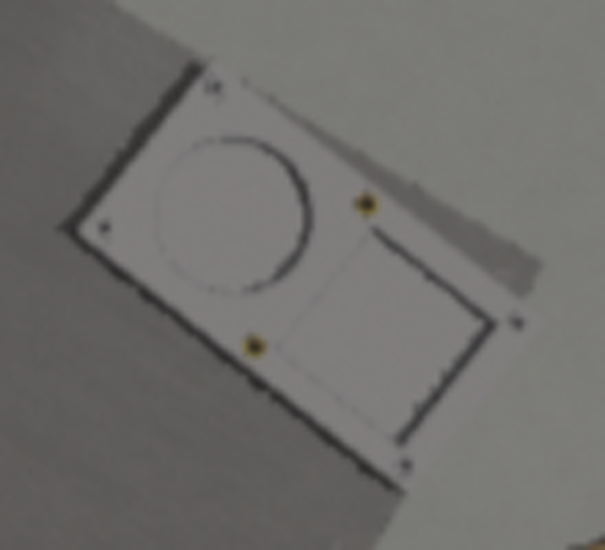

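View pics/die_s.png

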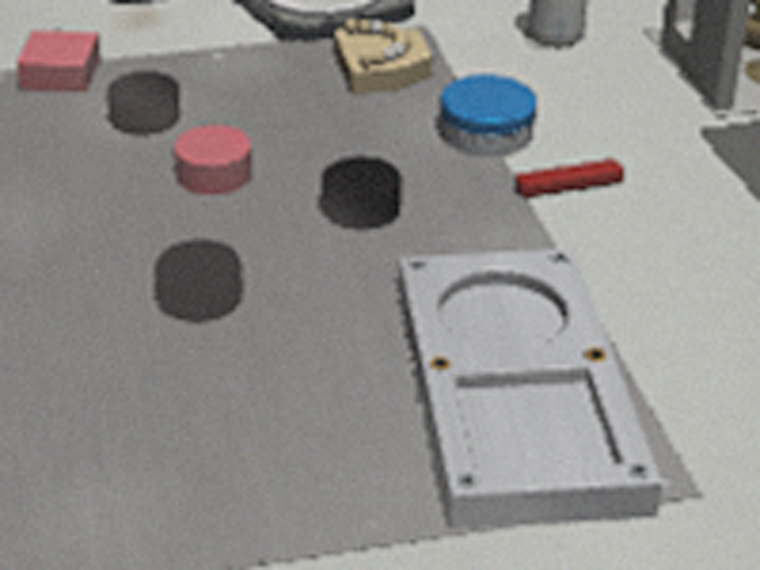

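```bash
python3 - <<'E'
from h import *
im=cv2.imread("pics/top0.png"); b,g,rr=[im[...,i].astype(int) for i in range(3)]
print(im[177,236],im[174,164])
m=((rr-g>30)&(b-g>-5)).astype(np.uint8)
k,l,st,c=cv2.connectedComponentsWithStats(m)
for i in range(1,k):
    if st[i,4]>60:
        cn=max(cv2.findContours((l==i).astype(np.uint8),0,1)[0],key=cv2.contourArea)
        P=topoly("top",cn,.024)*1000; print(st[i],np.round(cv2.minEnclosingCircle(P.astype(np.float32)),1) if 0 else (cv2.minEnclosingCircle(P.astype(np.float32))), ray("top",c[i],.024).round(4))
f=lambda x,y:np.array([290+(x+.5)/5.5-.5,135+(y+.5)/5.5-.5])
fs=lambda x,y:np.array([180+(x+.5)/3.8-.5,150+(y+.5)/3.8-.5])
R=lambda n,q:ray(n,q,.022)[:2]
for n,F,pts in(("top",f,[(213,88),(104,228),(516,322),(405,465),(367,204),(254,346)]),("scene",fs,[(560,258),(417,265),(638,470),(466,481),(596,354),(440,363)])):
    S=np.array([R(n,F(*p)) for p in pts]); ce=S[:4].mean(0); y=S[:2].mean(0)-S[2:4].mean(0); L=np.linalg.norm(y);y/=L
    x=S[0]-S[1]
    print(n,"centre",ce,S[4:].mean(0),"y",y,L,"perp",x@y, "width",np.linalg.norm(x),"cav",ce+.044*y, "yaw y",np.degrees(np.arctan2(y[1],y[0])))
print("rim top", R("top",f(233,216)), "rim diam", np.linalg.norm(R("top",f(153,216))-R("top",f(313,216))))
for p in[(201,172),(273,160),(273,212)]: print("black",ray("top",p,.024).round(3))
E
```

```text
[ 97  91 128] [ 86  81 129]
[294 104  17  25 157] ((725.0467529296875, 20.58469581604004), 33.77964782714844) [0.7258 0.0223 0.024 ]
[151 162  27  27 396] ((570.6276245117188, 362.9942321777344), 32.713985443115234) [0.5713 0.362  0.024 ]
[227 167  19  20 298] ((570.81689453125, 183.33932495117188), 24.36155128479004) [0.5705 0.1834 0.024 ]
top centre [ 0.55751587 -0.0893624 ] [ 0.55772151 -0.08999951] y [0.59901936 0.80073454] 0.17184475119556902 perp 0.00034091004257113573 width 0.08052292115081565 cav [ 0.58387272 -0.05413008] yaw y 53.20030332116196
scene centre [ 0.5604081  -0.08908572] [ 0.56082851 -0.08915476] y [0.60589482 0.79554476] 0.17281214221820168 perp -0.00025667125739766973 width 0.0822909020580022 cav [ 0.58706747 -0.05408175] yaw y 52.70673982352159
rim top [ 0.58349648 -0.054626  ] rim diam 0.07210607933661223
black [0.58  0.271 0.024]
black [0.614 0.093 0.024]
black [0.485 0.09  0.024]
```

The two views agree. The blank is at (0.571, 0.183) with a 24.4 mm radius, and the cavity is at about (0.585, -0.054) with die y at 53°. The die's fit also checks out: the rim measures 72 mm against 70, and the screws are square to each other. I'll put the jaws along die y, which keeps them clear of the shelf and the neighbours. The fingertips will grip about 12.5 mm up the blank, so they stay above the die top. First I'll move to above the blank.

>>> move_arm(motion=[1,0.5,0.2,0,0,0.2,-1,2,1,0.5,0,0,0.6,-1,3,1.5,0.8,0,0,1,-1,4,1.95,1,0,0,1.4,-1,4.9,2.4,1.2,0,0,1.8,-1,5.8,2.8,1.4,0,0,2.2,-1,6.7,3.25,1.6,0,0,2.2,-1,7.6,3.7,1.8,0,0,2.2,-1,8.5,4.1,2,0,0,2.2,-1,9.3,4.5,2.2,0,0,2.2,-1,10.1,4.9,2.4,0,0,2.2,-1,10.6,5.1,2.5,0,0,2.2,-1,10.84,5.26,2.5,0,0,2.2,-1,10.84,5.26,2.5,0,0,2.2,-1,10.84,5.26,2.5,0,0,2.2,-1,10.84,5.26,2.5,0,0,2.2,-1])

```text
time_s: 1.43
tcp_pos: [0.5702, 0.1839, 0.1223]
ee_rot: [[0.8, -0.6, -0.001], [-0.6, -0.8, -0.001], [0.0, 0.001, -1.0]]
wrist_force: [-0.3, 0.1, -0.4]
gripper_width: 0.998
```

```bash
cat > st.py <<'E'
from h import *
import sys
s=r.sense(); R=s["ee_rot"]; p=s["tcp_pos"]
print(s["time_s"],p.round(4) if hasattr(p,'round') else p,"w",s["gripper_width"],"F",np.round(s["wrist_force"],2),"yaw",np.degrees(np.arctan2(R[1][1],R[0][1])), "z",np.round(np.array(R)[:,2],4), "vel",np.round(s["joint_velocities"],1))
if len(sys.argv)>4:
    t=np.array([float(a) for a in sys.argv[1:4]]); R=np.array(R)
    print("d units",(R.T@(t-p)/.04).round(3)); zz=np.cross(R[:,2],[0,0,-1]); print("tilt fix units",(R.T@zz*180/np.pi/5).round(3),"yaw fix wz",-((float(sys.argv[4])-np.degrees(np.arctan2(R[1][1],R[0][1]))+180)%360-180)/5)
E
python3 st.py 0.571 0.1833 0.0125 -127
```

```text
1.4333 [0.5702 0.1839 0.1223] w 0.9982034931914732 F [-0.27  0.13 -0.41] yaw -126.83643084353771 z [-5.0e-04 -1.4e-03 -1.0e+00] vel [ 0.9 -0.3 -0.1  0.1 -0.   0.1]
d units [ 0.023 -0.004  2.745]
tilt fix units [ 0.017 -0.005 -0.   ] yaw fix wz 0.032713831292460326
```

>>> move_arm(motion=[0.02,0,0.5,0,0,0,-1,0.02,0,1,0,0,0,-1,0.02,0,1.5,0,0,0,-1,0.02,0,2,0,0,0,-1,0.02,0,2.4,0,0,0,-1,0.02,0,2.6,0,0,0,-1,0.02,0,2.74,0,0,0,-1,0.02,0,2.74,0,0,0,-1,0.02,0,2.74,0,0,0,-1])

```text
time_s: 2.18
tcp_pos: [0.5711, 0.1841, 0.0135]
ee_rot: [[0.801, -0.599, 0.001], [-0.599, -0.801, -0.001], [0.001, 0.0, -1.0]]
wrist_force: [-0.3, 0.1, 0.1]
gripper_width: 1.004
```

```bash
python3 st.py 0.571 0.1833 0.0125 -127; python3 - <<'E'
from h import *
a=imaging.capture("scene")[140:260,160:320];cv2.imwrite("pics/s1.png",cv2.resize(a,None,fx=4.5,fy=4.5))
E
```

```text
2.1833 [0.5711 0.1841 0.0135] w 1.0036198249062553 F [-0.28  0.06  0.12] yaw -126.76875404488756 z [ 6.e-04 -9.e-04 -1.e+00] vel [-0.4 -0.8  0.5  0.   0.1  0.1]
d units [0.009 0.017 0.024]
tilt fix units [ 0.004 -0.012 -0.   ] yaw fix wz 0.04624919102249123
```

View pics/s1.png

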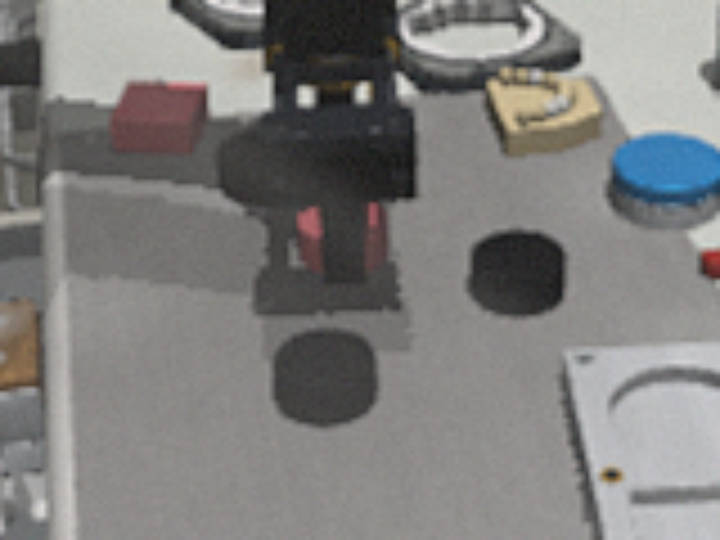

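The finger, at about x=345 in the crop, is centred on the pink disc, which spans 298 to 388. The jaws straddle it with nothing else touched, so I'll close.

>>> move_arm(motion=[0,0,0.02,0,0,0,0,0,0,0.02,0,0,0,0.3,0,0,0.02,0,0,0,0.6,0,0,0.02,0,0,0,1,0,0,0.02,0,0,0,1,0,0,0.02,0,0,0,1,0,0,0.02,0,0,0,1,0,0,0.02,0,0,0,1,0,0,0.02,0,0,0,1,0,0,0.02,0,0,0,1,0,0,0.02,0,0,0,1,0,0,0.02,0,0,0,1])

```text
time_s: 3.23
tcp_pos: [0.5714, 0.1839, 0.0131]
ee_rot: [[0.801, -0.599, 0.001], [-0.599, -0.801, -0.001], [0.001, -0.0, -1.0]]
wrist_force: [-0.5, -0.5, 1.6]
gripper_width: 0.569
```

```bash
python3 st.py 0.585 -0.0543 0.11 -127
```

```text
3.2333 [0.5714 0.1839 0.0131] w 0.5687221255226489 F [-0.52 -0.46  1.56] yaw -126.78542094266075 z [ 1.1e-03 -7.0e-04 -1.0e+00] vel [ 0.  -0.   0.1 -0.   0.   0. ]
d units [ 3.842  4.565 -2.419]
tilt fix units [-0.001 -0.015  0.   ] yaw fix wz 0.04291581146785006
```

The opening is 0.569 × 87 = 49.5 mm, which is the disc's diameter, so it's gripped. I'll lift it.

>>> move_arm(motion=[0,0,-0.1,0,0,0,1,0,0,-0.3,0,0,0,1,0,0,-0.6,0,0,0,1,0,0,-1,0,0,0,1,0,0,-1.4,0,0,0,1,0,0,-1.8,0,0,0,1,0,0,-2.2,0,0,0,1,0,0,-2.4,0,0,0,1,0,0,-2.4,0,0,0,1,0,0,-2.4,0,0,0,1])

```text
time_s: 4.07
tcp_pos: [0.5711, 0.1841, 0.1093]
ee_rot: [[0.801, -0.599, 0.002], [-0.599, -0.801, -0.0], [0.001, -0.001, -1.0]]
wrist_force: [-0.2, -0.1, -1.5]
gripper_width: 0.564
```

```bash
python3 st.py 0.585 -0.0543 0.11 -127; python3 - <<'E'
from h import *
a=imaging.capture("scene")[90:260,130:350];cv2.imwrite("pics/s2.png",cv2.resize(a,None,fx=3.4,fy=3.4))
E
```

```text
4.0667 [0.5711 0.1841 0.1093] w 0.5641336723539585 F [-0.25 -0.11 -1.48] yaw -126.79221754789498 z [ 0.0015 -0.     -1.    ] vel [-0.1  1.3 -1.3 -0.3 -0.1 -0. ]
d units [ 3.847  4.565 -0.017]
tilt fix units [-0.01  -0.014  0.   ] yaw fix wz 0.04155649042100436
```

View pics/s2.png

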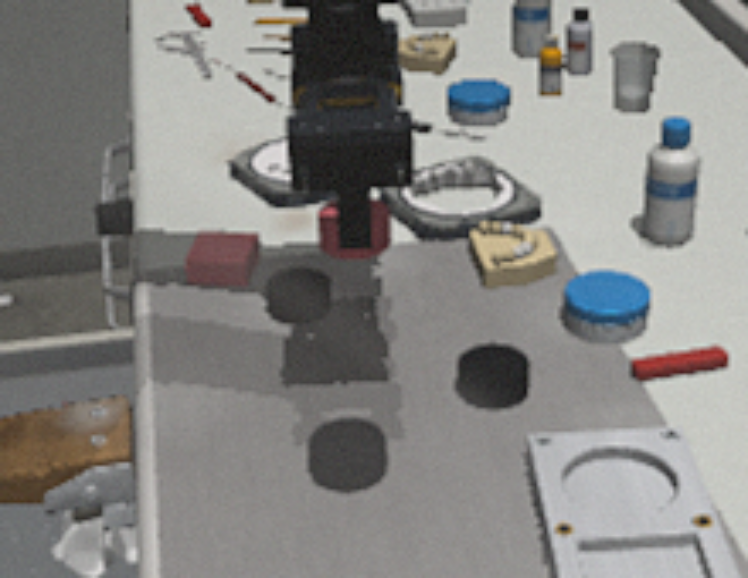

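The disc hangs level between the fingers at about (355,228) in the crop. The black discs and the square blank haven't moved. I'll carry it over the cavity.

>>> move_arm(motion=[0.2,0.25,0,0,0,0,1,0.6,0.7,0,0,0,0,1,1.1,1.3,0,0,0,0,1,1.6,1.9,0,0,0,0,1,2.1,2.5,0,0,0,0,1,2.6,3.1,0,0,0,0,1,3.1,3.7,0,0,0,0,1,3.5,4.15,0,0,0,0,1,3.75,4.45,0,0,0,0,1,3.85,4.56,0,0,0,0,1,3.85,4.56,0,0,0,0,1,3.85,4.56,0,0,0,0,1,3.85,4.56,0,0,0,0,1])

```text
time_s: 5.2
tcp_pos: [0.5845, -0.0537, 0.1082]
ee_rot: [[0.801, -0.598, -0.001], [-0.598, -0.801, -0.001], [-0.0, 0.001, -1.0]]
wrist_force: [-0.0, 0.7, 0.0]
gripper_width: 0.563
```

```bash
python3 st.py 0.585 -0.0543 0.028 -127; python3 - <<'E'
from h import *
a=imaging.capture("scene")[90:310,200:400];cv2.imwrite("pics/s3.png",cv2.resize(a,None,fx=2.7,fy=2.7))
E
```

```text
5.2 [ 0.5845 -0.0537  0.1082] w 0.5630218150222447 F [-0.03  0.71  0.03] yaw -126.75078952845755 z [-8.e-04 -9.e-04 -1.e+00] vel [ 0.5 -0.3  0.2  0.1  0.   0. ]
d units [1.900e-02 2.000e-03 2.006e+00]
tilt fix units [ 0.013  0.001 -0.   ] yaw fix wz 0.04984209430849092
```

View pics/s3.png

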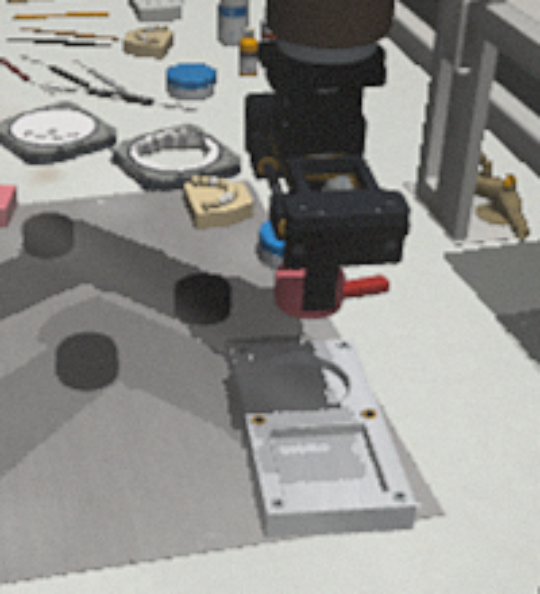

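The disc is still held, at about (310,290) in the crop, up in front of the red handle and over the cavity. I'll lower it to just above the die top and check again.

>>> move_arm(motion=[0.02,0,0.2,0,0,0,1,0.02,0,0.5,0,0,0,1,0.02,0,0.8,0,0,0,1,0.02,0,1.1,0,0,0,1,0.02,0,1.35,0,0,0,1,0.02,0,1.55,0,0,0,1,0.02,0,1.7,0,0,0,1,0.02,0,1.75,0,0,0,1,0.02,0,1.75,0,0,0,1,0.02,0,1.75,0,0,0,1])

```text
time_s: 6.08
tcp_pos: [0.5856, -0.054, 0.0387]
ee_rot: [[0.802, -0.598, 0.0], [-0.598, -0.802, -0.001], [0.001, 0.001, -1.0]]
wrist_force: [-0.3, -0.8, -0.9]
gripper_width: 0.561
```

```bash
python3 st.py 0.585 -0.0543 0.0252 -127; python3 - <<'E'
from h import *
a=imaging.capture("scene")[180:310,260:380];cv2.imwrite("pics/s4.png",cv2.resize(a,None,fx=4.5,fy=4.5))
E
```

```text
6.0833 [ 0.5856 -0.054   0.0387] w 0.5614500566423728 F [-0.25 -0.79 -0.94] yaw -126.70967154470083 z [ 3.e-04 -9.e-04 -1.e+00] vel [-0.2 -0.5  0.3  0.  -0.1  0.1]
d units [-0.008  0.014  0.338]
tilt fix units [ 0.006 -0.009  0.   ] yaw fix wz 0.05806569105983499
```

View pics/s4.png

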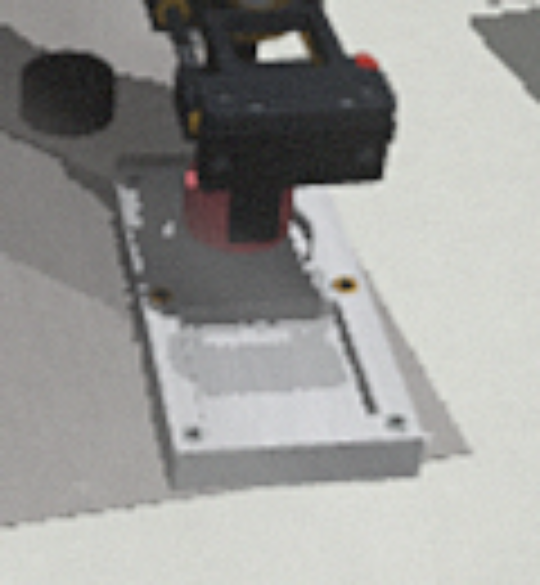

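The disc sits over the cavity, centred near (240,210) in the crop, and its rim is clear of the cavity edge. I'll lower it slowly.

>>> move_arm(motion=[0,0.01,0.06,0,0,0,1,0,0.01,0.12,0,0,0,1,0,0.01,0.18,0,0,0,1,0,0.01,0.24,0,0,0,1,0,0.01,0.28,0,0,0,1,0,0.01,0.31,0,0,0,1,0,0.01,0.31,0,0,0,1,0,0.01,0.31,0,0,0,1])

```text
time_s: 6.8
tcp_pos: [0.5855, -0.0544, 0.0265]
ee_rot: [[0.802, -0.598, 0.001], [-0.598, -0.802, -0.001], [0.001, 0.0, -1.0]]
wrist_force: [0.3, 0.2, -1.2]
gripper_width: 0.566
```

```bash
python3 st.py 0.585 -0.0543 0.0252 -127
```

```text
6.8 [ 0.5855 -0.0544  0.0265] w 0.5664950287911166 F [ 0.27  0.23 -1.24] yaw -126.71626059979954 z [ 7.e-04 -8.e-04 -1.e+00] vel [ 0.1 -0.1  0.2  0.1 -0.   0.1]
d units [-0.011  0.006  0.032]
tilt fix units [ 0.003 -0.012  0.   ] yaw fix wz 0.056747880040092014
```

Still about 1.3 mm up, with no contact force. I'll creep down a little more.

>>> move_arm(motion=[0,0,0.015,0,0,0,1,0,0,0.03,0,0,0,1,0,0,0.04,0,0,0,1,0,0,0.04,0,0,0,1,0,0,0.04,0,0,0,1])

```text
time_s: 7.22
tcp_pos: [0.5856, -0.0544, 0.0251]
ee_rot: [[0.802, -0.598, 0.001], [-0.598, -0.802, -0.001], [0.001, 0.0, -1.0]]
wrist_force: [-0.7, 0.0, 0.6]
gripper_width: 0.563
```

```bash
python3 st.py 0.585 -0.0543 0.0252 -127
```

```text
7.2167 [ 0.5856 -0.0544  0.0251] w 0.5627894386826127 F [-0.69  0.02  0.61] yaw -126.70837588815765 z [ 8.e-04 -9.e-04 -1.e+00] vel [-0.  -0.1  0.  -0.   0.   0. ]
d units [-0.012  0.007 -0.003]
tilt fix units [ 0.002 -0.014 -0.   ] yaw fix wz 0.05832482236846772
```

At the predicted seat height, the force turns from -1.2 to +0.6 N, which fits light contact. I'll release.

>>> move_arm(motion=[0,0,0,0,0,0,-0.1,0,0,0,0,0,0,-0.3,0,0,0,0,0,0,-0.5,0,0,0,0,0,0,-0.8,0,0,0,0,0,0,-1,0,0,0,0,0,0,-1,0,0,0,0,0,0,-1,0,0,0,0,0,0,-1,0,0,0,0,0,0,-1])

```text
time_s: 7.97
tcp_pos: [0.5855, -0.0544, 0.025]
ee_rot: [[0.802, -0.598, 0.001], [-0.598, -0.802, -0.001], [0.001, 0.0, -1.0]]
wrist_force: [-0.4, -0.3, -0.8]
gripper_width: 0.988
```

>>> move_arm(motion=[0,0,-0.2,0,0,0,-1,0,0,-0.6,0,0,0,-1,0,0,-1.1,0,0,0,-1,0,0,-1.7,0,0,0,-1,0,0,-2.3,0,0,0,-1,0,0,-2.9,0,0,0,-1,-0.5,-0.6,-3,0,0,0,-1,-1.1,-1.3,-3,0,0,0,-1,-1.7,-2,-3,0,0,0,-1,-2.3,-2.7,-3,0,0,0,-1,-2.9,-3.4,-3,0,0,0,-1,-3.5,-4.1,-3,0,0,0,-1,-4,-4.7,-3,0,0,0,-1,-4,-4.7,-3,0,0,0,-1,-4,-4.7,-3,0,0,0,-1])

```text
time_s: 9.22
tcp_pos: [0.5693, 0.1938, 0.1453]
ee_rot: [[0.803, -0.595, 0.001], [-0.595, -0.803, -0.001], [0.001, -0.0, -1.0]]
wrist_force: [-0.3, -0.1, -0.2]
gripper_width: 1.0
```

```bash
python3 st.py; python3 - <<'E'
from h import *
t=imaging.capture("top"); s=imaging.capture("scene"); cv2.imwrite("pics/t5f.png",t)
cv2.imwrite("pics/t5.png",np.hstack([cv2.resize(t[135:235,290:390],(400,400)),cv2.resize(s[190:290,270:370],(400,400))]))
b,g,rr=[t[...,i].astype(int) for i in range(3)]
m=((rr-g>30)&(b-g>-5)).astype(np.uint8)
k,l,st,c=cv2.connectedComponentsWithStats(m)
for i in range(1,k):
    if st[i,4]>60:
        cn=max(cv2.findContours((l==i).astype(np.uint8),0,1)[0],key=cv2.contourArea)
        for z in(.024,.036):
            P=(topoly("top",cn,z)*1000).astype(np.float32); print(st[i],z,cv2.minEnclosingCircle(P),ray("top",c[i],z).round(4))
E
```

```text
9.2167 [0.5693 0.1938 0.1453] w 1.0003713140529393 F [-0.3  -0.06 -0.23] yaw -126.53538736464122 z [ 1.1e-03 -7.0e-04 -1.0e+00] vel [-2.4 -0.4 -1.2  0.  -0.1  0.2]
[294 104  17  25 153] 0.024 ((725.0467529296875, 20.58469581604004), 33.77964782714844) [0.726  0.0221 0.024 ]
[294 104  17  25 153] 0.036 ((722.1539306640625, 21.90123176574707), 33.328487396240234) [0.7231 0.0234 0.036 ]
[323 164  19  12 152] 0.024 ((588.7760009765625, -53.812477111816406), 23.386154174804688) [ 0.5953 -0.0541  0.024 ]
[323 164  19  12 152] 0.036 ((587.7030639648438, -51.50241470336914), 23.0738468170166) [ 0.5941 -0.0517  0.036 ]
```

View pics/t5.png

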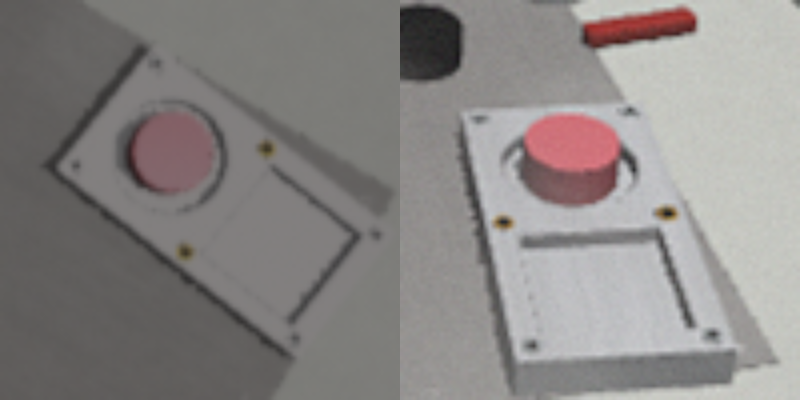

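The disc lies flat inside the cavity ring, at (173,152) in the left crop and with its top at (571,145) in the right one. The colour mask caught only part of it, so I'll check the centre with a cleaner mask, and the height and the square blank too.

```bash
python3 - <<'E'
from h import *
t=cv2.imread("pics/t5f.png"); b,g,rr=[t[...,i].astype(int) for i in range(3)]
m=((rr-g>18)&(rr-b>10)&(b-g>-6)).astype(np.uint8); k,l,st,c=cv2.connectedComponentsWithStats(m)
for i in range(1,k):
    if st[i,4]>150 and 150<st[i,1]<200: 
        cn=max(cv2.findContours((l==i).astype(np.uint8),0,1)[0],key=cv2.contourArea)
        (q,_)=cv2.minEnclosingCircle(cn); print(st[i],q); print(ray("top",q,.036),ray("top",c[i],.036), cv2.minEnclosingCircle((topoly("top",cn,.036)*1000).astype(np.float32)))
# top-face centre, two views
T=[]
for n,uv in(("top",(290+173.5/4-.5,135+152.5/4-.5)),("scene",(270+171.5/4-.5,190+145.5/4-.5))):
    a,b_=ray(n,uv,0),ray(n,uv,.1); d=(b_-a)/np.linalg.norm(b_-a);T.append((a,d)); print(n,ray(n,uv,.036))
M=sum(np.eye(3)-np.outer(d,d) for a,d in T); v=sum((np.eye(3)-np.outer(d,d))@a for a,d in T); print("tri",np.linalg.solve(M,v))
s=imaging.capture("scene"); b,g,rr=[s[...,i].astype(int) for i in range(3)]
m=((rr-g>40)&(rr-b>15)&(b>50)&(b-g>-5)).astype(np.uint8)
m=((rr-g>25)&(rr-b>10)&(b-g>-6)).astype(np.uint8); k,l,st,c=cv2.connectedComponentsWithStats(m)
print([(st[i].tolist(),c[i].round(1)) for i in range(1,k) if st[i,4]>60])
x=cv2.imread("pics/scene0.png")
cv2.imwrite("pics/sq.png",np.hstack([cv2.resize(q[130:200,160:230],(400,400)) for q in(x,s)]))
E
```

```text
[322 163  21  20 333] (332.52325439453125, 172.61627197265625)
[ 0.58541977 -0.05325629  0.036     ] [ 0.58543984 -0.05310756  0.036     ] ((585.28759765625, -53.333885192871094), 25.806480407714844)
top [ 0.58541931 -0.05411479  0.036     ]
scene [ 0.58535878 -0.05616719  0.036     ]
tri [ 0.58601203 -0.0548056   0.03477131]
[([184, 159, 22, 15, 253], array([193.9, 165.7])), ([316, 192, 28, 10, 147], array([329.5, 196.2])), ([301, 218, 24, 23, 434], array([313.1, 228.6]))]
```

View pics/sq.png

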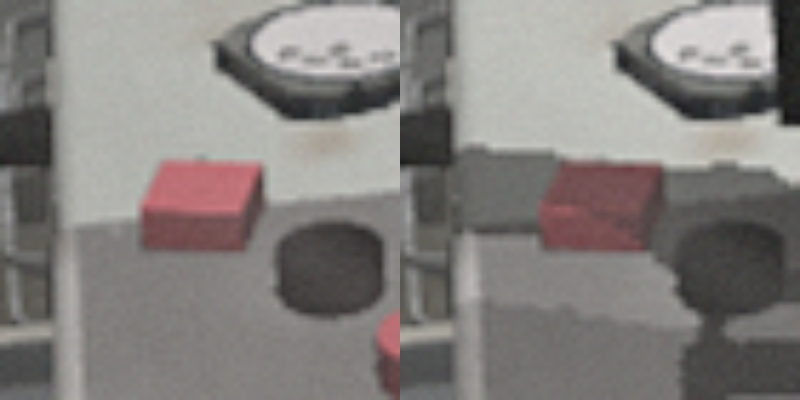

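The square blank sits at the same pixels before and after, its left edge at x≈143 in both halves, and it is only in shadow now. The round blank is 1–2 mm off the cavity centre, with its top at about 35–36 mm. I'll hand the job in.

```bash
python3 -c "
from station import r
print(r.finish_job())"
```

```text
the job is handed in; nothing more can be done
None
```

I picked up the round pink blank, lowered it into the die's round cavity until it just touched the floor, let go and moved the arm clear. I handed the job in at about 9.5 s; the hand-in gives no verdict.

**Last checks:**
- **Position:** the top view puts the blank at (0.585, -0.053 to -0.054), about 1–2 mm from the measured cavity centre at (0.585, -0.054).
- **Height:** two views together put its top at 34.8 mm; a seated blank should be at 36 mm. The difference is within the 2 mm calibration error. It also looks flat in both pictures.
- **Square blank:** it sits at the same pixels as at the start. The black look-alikes looked unmoved in the pictures I took along the way.

**Disagreements:**
- **Cavity position:** the two cameras differed by about 3 mm in x, so I aimed near the top-camera value.
- **Colour mask:** my first mask after placing caught only half the disc and read about 10 mm off. A cleaner mask and the picture itself corrected it.

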